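Press the lid home on an oil tin with the lever press

TASK

On the packing bench, push the tin whose lid stands proud along the bench until it sits in the V-stop under the foot of the lever press. Pull the lever down until the foot has pressed the lid fully home and you feel it go firm, hold it firm for about a second without crushing the tin, then ease the lever slowly all the way back up, never letting it spring up by itself. Leave the tin standing in the V-stop and everything else on the bench where it is.

Things in the scene. Friction and masses are not known exactly. Their poses are not given: they have to be found in the camera images.
- press: grey lid press fixed to the bench. Origin on the bench under the ram axis; x points to its back, its open front faces -x, y points to the lever's side. Over the seat hangs the head (x -25 to 150 mm, y +-33 mm, underside 165 mm up, top 250 mm), on a 60 mm square column at x = 90 to 150 mm. A hand that pushes the tin right in must lean back to clear head and foot.
- press_seat (a point): the point on the bench where the tin's centre belongs (the press's origin). Behind it the V-stop: two steel walls 40 mm high, 50 mm long, at +-45 degrees, open to the press's -x, that touch the 84 mm tin when it is centred
- ram: square ram, with a round rubber foot 48 mm across under it, over the seat; goes down 36 mm per rad of lever. Origin 108 mm above the bench at rest; but the foot is on a screw set differently each time: at rest its underside is 108 to 120 mm up, so where it meets the lid must be felt. The foot gives about 1 mm per 20 N.
- lever (a joint): lever angle in rad: 0 at rest (up, pointing forward and 33 degrees above level), grows as it is pulled down, hard stop at 1.134 (32 degrees below level). A spring returns it; let go, it flies up.
- lever_grip (a point): middle of the lever's grip, a black bar 26 mm thick along the press's y (y = 82 to 213 mm, this point at 150; free outboard of 110). It moves on a circle of radius 170 mm about the shaft along y through x = 30, z = 210 mm of the press frame; at rest at x = -113, z = 303 mm. The spring pulls it up with 3 N at rest, 7 N at the bottom; each 10 N at the foot adds 2.1 N.
- tin: metal tin with a white band, 84 mm across, 83 mm high without the lid, 0.5 kg; origin at the centre of its underside, z up. Its lid stands 8 mm proud, showing a dark neck under it. It is too wide to be gripped well: push it along the bench.
- lid_top (a point): centre of the top of the lid on that tin: 92 mm above the bench now, 84 mm when home. The lid is a steel disc 88 mm across
- lid (a joint): how far the lid has gone down in m: 0 at the start (8 mm proud), 0.008 fully home. It takes about 20 N to move and stays where it is pressed; when home, 30 N or more at the foot is a firm press, and over 120 N crushes the tin.
- closed_tin: a tin like the other, but its lid is already home (84 mm high, 88 mm across the lid), beside the press; origin at the centre of its underside, a bystander
- tape_roll: roll of packing tape lying flat beside the press, 104 mm across, 48 mm high; origin at the centre of its underside, a bystander
- tape_roll2: second tape roll lying flat, 110 mm across, 48 mm high; origin at the centre of its underside, a bystander
- tape_core: empty cardboard tape core standing on end, 86 mm across, 48 mm high; origin at the centre of its underside, a bystander
- dispenser: hand tape dispenser lying flat, about 220 x 90 mm, 66 mm high; origin at the centre of its underside, a bystander
- spare_lids: stack of four spare lids, 90 mm across, 51 mm high; origin at the centre of its underside, a bystander
- marker: marker pen, 135 mm long, 17 mm thick; origin at the centre of its underside, a bystander

How it is judged:
By the outcome, as a careful person would: the job done as asked, in the order asked, and still so for the second after the job is handed in, with the robot touching nothing.
It also fails if it takes over 69 s, if anything falls off the work surface, if the arm or the gripper's body presses on something with over 40 N, if the wrist force passes 120 N, or if a joint passes its speed limit or range.

ROBOT

A 6-joint arm with a two-finger parallel gripper is mounted at the origin on the work surface. World frame = base frame: x ahead of the robot, y to its left, z up, the work surface at z = 0. Lengths are in m, angles in rad, forces in N, time in s.
With the tool pointing down it reaches from about 0.25 to 0.725 m from the base axis. Payload 4 kg.
Tool frame: the origin (TCP) lies between the finger pads; the fingertips stand 8 mm ahead of it and the grasp point (between the pads) lies 11 mm behind it; z points along the fingers, y is the line along which they close (so a half turn about z gives the same grasp; the last joint's range is limited). The gripper opens to 85 mm and grips with 20 to 120 N. Pads are 22 mm wide; open, the fingers measure 114 mm over their backs; the gripper's body (76 mm by 85 mm) begins 54 mm behind the grasp point. The pads swing forward as they close: fully open they stand 13 mm farther back than shut.
Start: joints at [1.237, 0.241, 0.005, 1.335, 0, 1.571], TCP at [0.164, 0.472, 0.239] pointing down, gripper open.
Joint ranges: [-2.72, 2.72], [-1.05, 1.87], [-1.09, 1.28], [-1.99, 2.15], [-1.42, 1.44], [-3.14, 3.14]. Speed limits (rad/s): [2.79, 2.79, 3.14, 3.14, 3.14, 3.14].

INTERFACE

Orientations are given as a unit quaternion [w, x, y, z].
In Python, from cell import ctrl, cams gives the robot as it stands.
- The arm moves only by the tool carry_out, never from a script. Its argument "increments" is a list of rows, each an object with "hand": the closure, from -1 (fully open) to 1 (shut); "offset": the shift along the tool's x, y, z as a fraction of full scale, a list of three; "dr": the turn, a rotation vector about the tool's x, y, z as a fraction of full scale, a list of three. In form: [{"hand": hand, "offset": [tx, ty, tz], "dr": [ax, ay, az]}, ...]. A call has 1 to 20 rows; each row shifts and turns the commanded pose from where the row before left it, along the tool's axes as they then stand; what a row does not reach is not made up. Full scale, the value 1, is 75 mm for a shift and 90 degrees for a turn. A row lasts 1/10 s, in which the tool goes at most 50 mm and 8.59 degrees, less where a joint would pass 70% of its speed; a pose out of reach is approached as far as the arm can. A call with a number of a shift or a turn outside -1 to 1 is refused whole. A call with a gripper value outside its range is refused whole. The fingers move at their own pace and stop on an object; "squeeze" is the grip in N (left out, the last holds). Time passes only in rows, so rows that do not move let the fingers close. It gives the time, the measured TCP pose, the force, the opening and the grip force at its end, in the units of the state.
- ctrl.state(): the state, without advancing time (a new reading comes with each control period).
- cams.snapshot(name): name is "scene" or "top" or "wrist"; returns the picture (420x560x3 uint8, red, green, blue); there is no depth.
- cams.camera_model(name): a dict with "fovy" (degrees; the focal length in pixels is half the picture's height over the tangent of half this angle, whatever the lens; pixels are square), "cx", "cy" (the principal point, pixels), "world_from_camera" (4x4, takes a point from camera to world coordinates). Camera axes: x right, y up, looking along -z (the intrinsics and any distortion apply to the point x, -y, -z); pixel columns grow to the right and rows downward; lengths in m; the calibration is good to about 2 mm. A picture is of the moment at which its call begins: read the wrist's pose just before it. camera_model takes no time and is no camera call; for the wrist camera it gives the pose at the moment of the call.
- ctrl.finish_job(): hands the job in; it is judged then, once.
The state is a dict: "t": time; "joint_pos": joint angles; "qd": joint speeds; "effort": joint torques, N m; "tcp_pos": TCP position; "eef_rot": TCP orientation; "contact_force": force on the tool from outside, world axes, zero at the start; "torque": the same for the moment, N m; "opening": finger opening in m; "grip_force": force on a finger pad.
Only numpy, scipy, OpenCV 4.12 (cv2) and the standard library are available. Lean on these libraries where they do the work, as an engineer would, in place of code of your own. Each camera call takes 0.05 s, during which the arm holds its last target. There are 200 camera calls.

## Working session

There is one attempt and no reset: what is moved stays moved. The work goes in short steps, Python scripts to look and compute and a tool call to move; the robot and the scene stay as the last step left them, time stands still between calls to the robot, and variables do not carry over. Pictures are saved under pics/ and viewed, at most 10 in all, crops included, and the job is handed in when it is done.

Besides the shell and the picture viewer there is one more tool, called after ">>>" as name([rows], argument=value, ...), one row to a line, values as JSON. carry_out: Moves the arm, as the interface text tells. Shift numbers are shares of 75 mm and turn numbers shares of 90 degrees, none past 1 either way. Its arguments: {"type":"object","properties":{"increments":{"type":"array"},"squeeze":{"type":"number"}},"required":["increments"]}

```bash
ls; mkdir -p pics
python3 - <<'E'
from cell import ctrl,cams
import cv2,numpy as np
for n in("scene","top"):
    im=cams.snapshot(n);cv2.imwrite(f"pics/{n}0.png",im[:,:,::-1])
    m=cams.camera_model(n);print(n,m)
s=ctrl.state();print(s)
E
```

```text
pics
scene {'fovy': 50.661474383671035, 'cx': 283.6015430009193, 'cy': 203.78601545816682, 'world_from_camera': array([[-0.05805291, -0.67809007,  0.73268255,  1.40583793],
       [ 0.99815306, -0.05258308,  0.03042194,  0.02503652],
       [ 0.01789789,  0.73309541,  0.67989027,  1.06359541],
       [ 0.        ,  0.        ,  0.        ,  1.        ]])}
top {'fovy': 50.94685869733921, 'cx': 272.3821242244728, 'cy': 211.24929044267887, 'world_from_camera': array([[-0.02407551,  0.99555867, -0.09101267,  0.34596604],
       [-0.99968617, -0.02460546, -0.00470514, -0.02270816],
       [-0.00692365,  0.09087083,  0.99583862,  1.3274389 ],
       [ 0.        ,  0.        ,  0.        ,  1.        ]])}
{'t': 0.1, 'joint_pos': array([ 1.23703312e+00,  2.41321648e-01,  3.88559900e-03,  1.33521205e+00,
       -7.63256991e-06,  1.57080826e+00]), 'qd': array([ 5.95715767e-04, -9.93836072e-04,  3.69909390e-03, -5.48603525e-05,
        9.49475351e-04, -1.62412135e-04]), 'effort': array([ 7.39200423e-04, -3.73137045e+01,  2.53010631e+01,  1.08419280e-02,
        8.45886893e-05, -4.70818392e-06]), 'tcp_pos': array([0.16362481, 0.4718947 , 0.23852013]), 'eef_rot': array([-1.50028534e-04,  1.66113895e-01,  9.86106139e-01, -9.13658551e-04]), 'contact_force': array([ 0.13252035, -0.26040093, -0.76459535]), 'torque': array([ 0.00530443, -0.03794324, -0.04176008]), 'grip_force': 0.0, 'opening': 0.08529356786643533}
```

View pics/scene0.png

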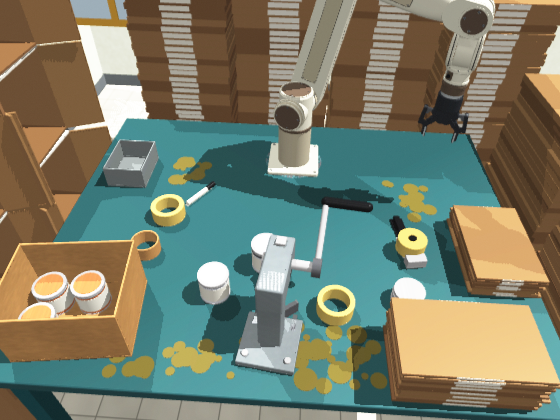

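View pics/top0.png

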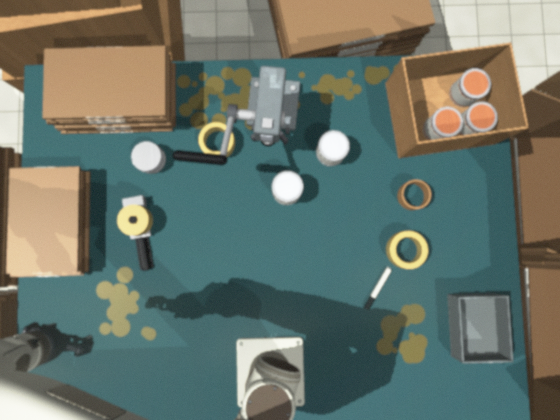

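The scene view shows the press at about (270,310), with tins at (213,282) and (264,252). In the top view the press head is at (270,100), the tins are at (287,187) and (333,148), and the black grip runs from (175,155) to (227,159). I'll zoom in and measure.

```bash
cat > h.py <<'E'
import numpy as np,cv2
from cell import ctrl,cams
def K(n):
    m=cams.camera_model(n);f=210/np.tan(np.radians(m["fovy"]/2));return f,m["cx"],m["cy"],m["world_from_camera"]
def proj(n,p):
    f,cx,cy,T=K(n);c=np.linalg.inv(T)@np.append(p,1);return np.array([cx+f*c[0]/-c[2],cy-f*c[1]/-c[2]])
def ray(n,uv):
    f,cx,cy,T=K(n);d=T[:3,:3]@np.array([(uv[0]-cx)/f,-(uv[1]-cy)/f,-1]);return T[:3,3],d
def onplane(n,uv,z):
    o,d=ray(n,uv);return o+d*(z-o[2])/d[2]
E
python3 - <<'E'
from h import *
a=cv2.imread("pics/scene0.png");b=cv2.imread("pics/top0.png")
c1=cv2.resize(a[200:380,180:360],None,fx=3,fy=3,interpolation=cv2.INTER_CUBIC)[:540]
c2=cv2.resize(b[50:210,165:355],(0,0),fx=2.1,fy=3.0)[:480]
c2=cv2.resize(b[50:210,165:355],(260*1,219));
cv2.imwrite("pics/z1.png",np.hstack([c1,np.vstack([c2,np.zeros((540-219,260,3),np.uint8)])]))
cv2.imwrite("pics/z2.png",cv2.resize(b[50:210,165:355],None,fx=3.7,fy=3.7,interpolation=cv2.INTER_CUBIC))
print("base",proj("top",[0,0,0]),proj("scene",[0,0,0]),"tcp",proj("top",[.164,.472,.239]),proj("scene",[.164,.472,.239]))
for n,im,box in(("top",b,(240,120,380,220)),("scene",a,(190,225,290,310))):
    h=cv2.cvtColor(im,cv2.COLOR_BGR2HSV)
    m=((h[:,:,1]<40)&(h[:,:,2]>185)).astype(np.uint8)
    x0,y0,x1,y1=box;M=np.zeros_like(m);M[y0:y1,x0:x1]=m[y0:y1,x0:x1]
    for c in cv2.findContours(M,0,2)[0]:
        if cv2.contourArea(c)>60:
            (x,y),r=cv2.minEnclosingCircle(c);print(n,cv2.boundingRect(c),x,y,r,cv2.contourArea(c), onplane(n,(x,y),.09))
E
```

```text
base [270.61248279 370.28616949] [293.10880439 159.55027164] tcp [ 73.49384808 331.67681526] [436.91326312 138.60032478]
top (272, 172, 31, 30) 286.81976318359375 186.30813598632812 15.354804992675781 684.5 [ 0.52897919 -0.05945961  0.09      ]
top (319, 131, 30, 30) 333.06756591796875 145.74594116210938 15.395214080810547 661.5 [ 0.64251093 -0.19458894  0.09      ]
top (262, 120, 10, 8) 266.5 123.0 5.4084272384643555 62.0 [ 0.71388268 -0.00610134  0.09      ]
scene (197, 262, 33, 38) 214.0 280.5 19.52572250366211 695.5 [ 0.67657657 -0.188967    0.09      ]
scene (251, 233, 39, 60) 270.8736877441406 262.6384582519531 31.399045944213867 1616.0 [ 0.60324949 -0.04016938  0.09      ]
```

View pics/z1.png

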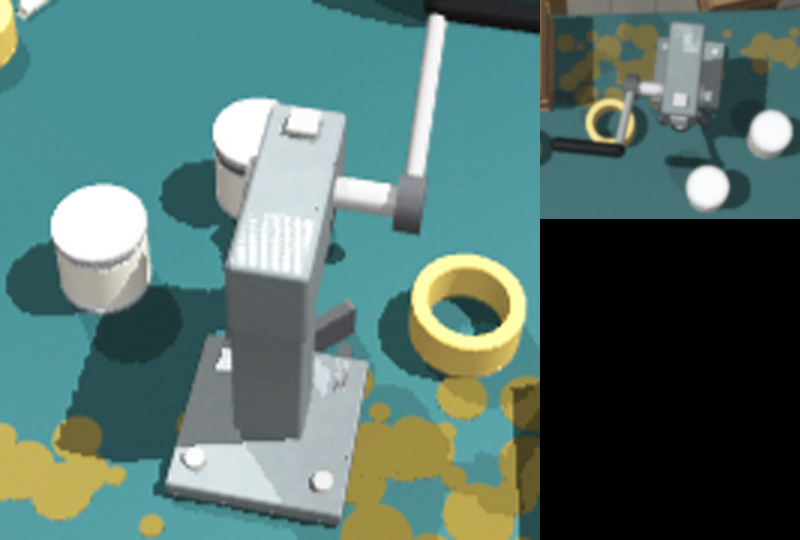

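View pics/z2.png

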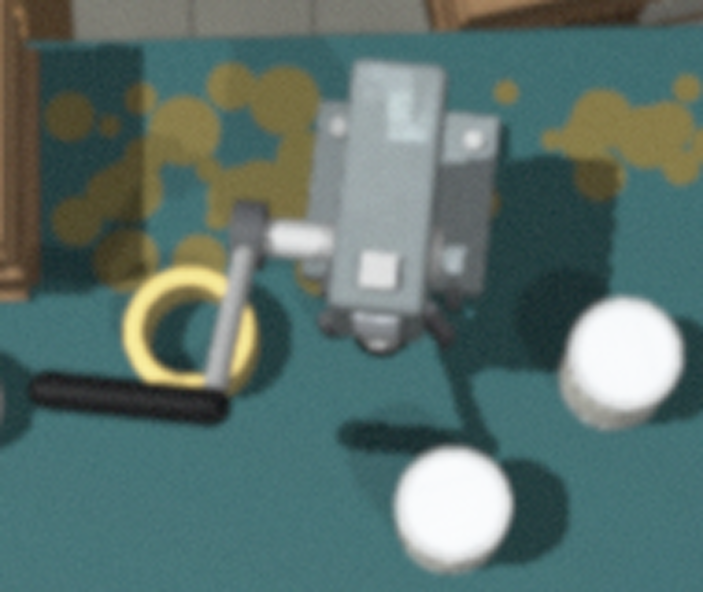

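Run:
```python
from h import *
np.set_printoptions(precision=4,suppress=True)
t=lambda x,y:(165+x/3.7,50+y/3.7)
s=lambda x,y:(180+x/3,200+y/3)
H=np.array([onplane("top",t(*p),.25) for p in((353,60),(445,68),(425,316),(328,305))])
print("head",H[:,:2].tolist());e=[np.linalg.norm(H[i]-H[(i+1)%4]) for i in range(4)];print(e)
ax=(H[0]-H[3])+(H[1]-H[2]);print("yaw",np.degrees(np.arctan2(ax[1],ax[0])), [np.degrees(np.arctan2(*(v[1::-1]))) for v in(H[0]-H[3],H[1]-H[2],H[0]-H[1],H[3]-H[2])])
u=ax/np.linalg.norm(ax);c=H.mean(0);print("origin",c-u*.0625)
S=np.array([onplane("scene",s(*p),.25) for p in((275,104),(346,112),(312,279),(226,265))])
print("headscene",S[:,:2].tolist(),[np.linalg.norm(S[i]-S[(i+1)%4]) for i in range(4)])
ax=(S[3]-S[0])+(S[2]-S[1]);u=ax/np.linalg.norm(ax);print("yaw",np.degrees(np.arctan2(u[1],u[0])),S.mean(0)-u*.0625)
G=[onplane("top",t(*p),.303) for p in((35,388),(225,406))];print("grip",G,np.linalg.norm(G[0]-G[1]),np.degrees(np.arctan2((G[0]-G[1])[1],(G[0]-G[1])[0]))-90)
print("tin",onplane("top",t(454,501),.092),"closed",onplane("top",t(625,351),.084),"closed scene",onplane("scene",s(99,224),.084))
```

```text
head [[0.8136765739838812, 0.003812210243210906], [0.8063147781944637, -0.05893400895813913], [0.6338111474788252, -0.04084111904679885], [0.643075146207501, 0.02437129939944431]]
[np.float64(0.06317661008085945), np.float64(0.17344986386682834), np.float64(0.06586714804857444), np.float64(0.17183574513550265)]
yaw -6.42747047010322 [np.float64(-6.871548281980013), np.float64(-5.98752531334677), np.float64(83.30827844055628), np.float64(81.91472878482246)]
origin [ 0.6621 -0.0109  0.25  ]
headscene [[0.6450577493243482, -0.03460277777543792], [0.6497151718437264, 0.02498082785663614], [0.8193394380845097, 0.006399069442735172], [0.8113031191841615, -0.05823386104520706]] [np.float64(0.05976535488594156), np.float64(0.17063901500968856), np.float64(0.06513062355702781), np.float64(0.16791650036946604)]
yaw -7.163500111198623 [ 0.6693 -0.0076  0.25  ]
grip [array([0.5792, 0.2104, 0.303 ]), array([0.5644, 0.0891, 0.303 ])] 0.12222826111119005 -6.945501241149131
tin [ 0.5312 -0.062   0.092 ] closed [ 0.6465 -0.198   0.084 ] closed scene [ 0.6525 -0.1965  0.084 ]
```

The scene zoom shows the tin at (264,252) with a dark neck under its lid, so that is the proud tin. The other one, at (213,275), shows no such neck. The top zoom puts the head corners at lengths of 173 and 65 mm, which matches 175 x 66. The press origin comes out near (0.665, -0.009) with yaw about -6.9°. The grip predicted from that agrees with the measured bar, and the tin is at (0.531, -0.062).

Next I'll move to a staging point behind the tin.

>>> carry_out([
  {"hand":-0.2,"offset":[-0.38,-0.41,0.03],"dr":[0,0,0]},
  {"hand":-0.2,"offset":[-0.38,-0.41,0.03],"dr":[0,0,0]},
  {"hand":-0.2,"offset":[-0.38,-0.41,0.03],"dr":[0,0,0]},
  {"hand":-0.2,"offset":[-0.38,-0.41,0.03],"dr":[0,0,0]},
  {"hand":-0.2,"offset":[-0.38,-0.41,0.03],"dr":[0,0,0]},
  {"hand":-0.2,"offset":[-0.38,-0.41,0.03],"dr":[0,0,0]},
  {"hand":-0.2,"offset":[-0.38,-0.41,0.03],"dr":[0,0,0]},
  {"hand":-0.2,"offset":[-0.38,-0.41,0.03],"dr":[0,0,0]},
  {"hand":-0.2,"offset":[-0.38,-0.41,0.03],"dr":[0,0,0]},
  {"hand":-0.2,"offset":[-0.38,-0.41,0.03],"dr":[0,0,0]},
  {"hand":-0.2,"offset":[-0.38,-0.41,0.03],"dr":[0,0,0]},
  {"hand":-0.2,"offset":[-0.38,-0.41,0.03],"dr":[0,0,0]},
  {"hand":-0.2,"offset":[-0.38,-0.41,0.03],"dr":[0,0,0]},
  {"hand":-0.2,"offset":[-0.38,-0.41,0.03],"dr":[0,0,0]},
  {"hand":-0.2,"offset":[-0.38,-0.41,0.03],"dr":[0,0,0]},
])

```text
t: 1.6
tcp_pos: [0.4167, -0.1052, 0.2052]
eef_rot: [-0.0, 0.166, 0.986, 0.0]
contact_force: [0.8, 0.9, 0.8]
opening: 0.0511
grip_force: 0.0
```

>>> carry_out([
  {"hand":-0.2,"offset":[0,0,0],"dr":[0,0,0.091]},
  {"hand":-0.2,"offset":[0,0,0],"dr":[0,0,0.091]},
  {"hand":-0.2,"offset":[0,0,0],"dr":[0,0,0.091]},
  {"hand":-0.2,"offset":[0,0,0],"dr":[0,0,0.091]},
  {"hand":-0.2,"offset":[0,0,0],"dr":[0,0,0.091]},
  {"hand":-0.2,"offset":[0,0,0],"dr":[0,0,0.091]},
  {"hand":-0.2,"offset":[0,0,0],"dr":[0,0,0.091]},
  {"hand":-0.2,"offset":[0,0,0],"dr":[0,0,0.091]},
  {"hand":-0.2,"offset":[0,0,0],"dr":[0,0,0.091]},
  {"hand":-0.2,"offset":[0,0,0],"dr":[0,0,0.091]},
  {"hand":-0.2,"offset":[0,0,0],"dr":[0,0,0.091]},
  {"hand":-0.2,"offset":[0,0,0],"dr":[0,0,0.091]},
  {"hand":-0.2,"offset":[0,0,0],"dr":[0,0,0.091]},
  {"hand":-0.2,"offset":[0,0,0],"dr":[0,0,0.091]},
  {"hand":-0.2,"offset":[0,0,0],"dr":[0,0,0.091]},
  {"hand":-0.2,"offset":[0,0,0],"dr":[0,0,0.091]},
  {"hand":-0.2,"offset":[0,0,0],"dr":[0,0,0.091]},
])

```text
t: 3.3
tcp_pos: [0.4162, -0.1034, 0.2051]
eef_rot: [-0.0, 0.983, 0.185, -0.001]
contact_force: [0.2, -0.3, 0.9]
opening: 0.0514
grip_force: 0.0
```

>>> carry_out([
  {"hand":-0.2,"offset":[0,0,0],"dr":[0,0.09,0]},
  {"hand":-0.2,"offset":[0,0,0],"dr":[0,0.09,0]},
  {"hand":-0.2,"offset":[0,0,0],"dr":[0,0.09,0]},
  {"hand":-0.2,"offset":[0,0,0],"dr":[0,0.09,0]},
  {"hand":-0.2,"offset":[0,0,0],"dr":[0,0.09,0]},
  {"hand":-0.2,"offset":[0,0,0],"dr":[0,0,0]},
  {"hand":-0.2,"offset":[0,0,0],"dr":[0,0,0]},
])

```text
t: 4.0
tcp_pos: [0.4161, -0.104, 0.2053]
eef_rot: [-0.065, 0.922, 0.175, 0.339]
contact_force: [0.1, 0.0, 0.3]
opening: 0.051
grip_force: 0.0
```

```bash
cat >> h.py <<'E'
from scipy.spatial.transform import Rotation as Ro
np.set_printoptions(precision=4,suppress=True)
def st():
    s=ctrl.state();q=s["eef_rot"];R=Ro.from_quat([q[1],q[2],q[3],q[0]]).as_matrix();return s,R
def need(p):
    s,R=st();d=R.T@(np.array(p)-s["tcp_pos"])/.075;print("need",d,"len",np.linalg.norm(d)*.075)
def show():
    s,R=st();print("t",s["t"],"tcp",s["tcp_pos"],"F",s["contact_force"],"op",s["opening"],"q",s["joint_pos"]);print(R)
    return s,R
E
python3 - <<'E'
from h import *
show();im=cams.snapshot("wrist");cv2.imwrite("pics/w0.png",im[:,:,::-1])
print("tin lid px",proj("wrist",[.531,-.062,.092]),"seat",proj("wrist",[.665,-.009,0]))
need([.531-.95*.08,-.062-.366*.08,.033])
E
```

```text
t 4.0 tcp [ 0.4161 -0.104   0.2053] F [0.0668 0.0489 0.2566] op 0.050966344332300566 q [-0.6319 -0.1639 -0.7342  0.5752  0.5799  2.2627]
[[ 0.709   0.3671  0.6021]
 [ 0.2792 -0.9302  0.2382]
 [ 0.6475 -0.0008 -0.762 ]]
tin lid px [283.3401 171.6385] seat [282.3363 109.4736]
need [-1.0992  0.0205  2.1036] len 0.17801228379346834
```

View pics/w0.png

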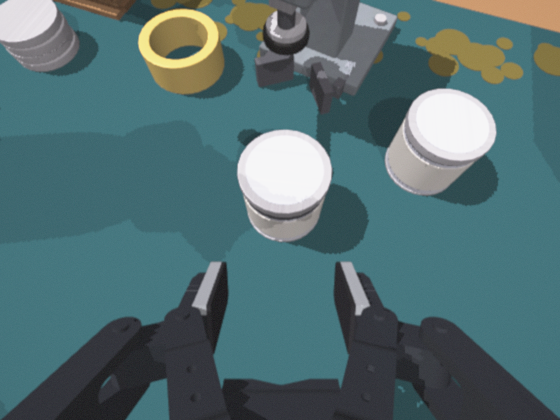

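The lid centre is at (284,170), where I predicted (283,172), so the calibration holds. The dark neck on this tin is clear. The foot at (287,40) and the V walls at (270–330,75) lie straight ahead. Next I'll go down behind the tin.

>>> carry_out([
  {"hand":-0.2,"offset":[-0.18,0,0.35],"dr":[0,0,0]},
  {"hand":-0.2,"offset":[-0.18,0,0.35],"dr":[0,0,0]},
  {"hand":-0.2,"offset":[-0.18,0,0.35],"dr":[0,0,0]},
  {"hand":-0.2,"offset":[-0.18,0,0.35],"dr":[0,0,0]},
  {"hand":-0.2,"offset":[-0.18,0,0.35],"dr":[0,0,0]},
  {"hand":-0.2,"offset":[-0.18,0.02,0.35],"dr":[0,0,0]},
  {"hand":-0.2,"offset":[0,0,0],"dr":[0,0,0]},
])

```text
t: 4.75
tcp_pos: [0.4555, -0.0884, 0.0294]
eef_rot: [-0.067, 0.922, 0.177, 0.337]
contact_force: [0.0, -0.0, 0.0]
opening: 0.0511
grip_force: 0.0
```

>>> carry_out([
  {"hand":-0.2,"offset":[0.1,0,0.085],"dr":[0,0,0]},
  {"hand":-0.2,"offset":[0.1,0,0.085],"dr":[0,0,0]},
  {"hand":-0.2,"offset":[0.1,0,0.085],"dr":[0,0,0]},
  {"hand":-0.2,"offset":[0.1,0,0.085],"dr":[0,0,0]},
  {"hand":-0.2,"offset":[0.1,0,0.085],"dr":[0,0,0]},
  {"hand":-0.2,"offset":[0.1,0,0.085],"dr":[0,0,0]},
  {"hand":-0.2,"offset":[0.1,0,0.085],"dr":[0,0,0]},
  {"hand":-0.2,"offset":[0,0,0],"dr":[0,0,0]},
])

```text
t: 5.55
tcp_pos: [0.5206, -0.064, 0.0339]
eef_rot: [-0.065, 0.921, 0.177, 0.341]
contact_force: [0.3, -0.1, 0.8]
opening: 0.0514
grip_force: 0.0
```

Run:
```python
from h import *
show();im=cams.snapshot("wrist");cv2.imwrite("pics/w1.png",im[:,:,::-1])
for h in(.108,.12):print("foot",proj("wrist",[.665,-.009,h]))
print("seat",proj("wrist",[.665,-.009,0]),"lid if touching",[proj("wrist",st()[0]["tcp_pos"]*[1,1,0]+np.array([.93,.368,0])*d+[0,0,.092]) for d in(.042,.047,.052)])
b=cams.snapshot("top")
h=cv2.cvtColor(b,cv2.COLOR_RGB2HSV);m=((h[:,:,1]<40)&(h[:,:,2]>185)).astype(np.uint8);M=np.zeros_like(m);M[125:200,260:312]=m[125:200,260:312]
for c in cv2.findContours(M,0,2)[0]:
    if cv2.contourArea(c)>100:(x,y),r=cv2.minEnclosingCircle(c);print(x,y,r,onplane("top",(x,y-.8),.092))
```

```text
t 5.55 tcp [ 0.5206 -0.064   0.0339] F [ 0.2866 -0.1241  0.7875] op 0.051413558653679615 q [-0.376   0.3388 -0.8596 -0.1859  0.4616  2.5205]
[[ 0.7052  0.3702  0.6047]
 [ 0.2818 -0.9289  0.2401]
 [ 0.6506  0.0011 -0.7594]]
foot [ 287.1624 -107.4029]
foot [ 287.7448 -145.5572]
seat [284.3296  78.1618] lid if touching [array([281.7031, 135.6586]), array([281.7031, 123.7242]), array([281.7031, 112.1668])]
281.6460266113281 176.62831115722656 15.577407836914062 [ 0.559  -0.0456  0.092 ]
```

View pics/w1.png

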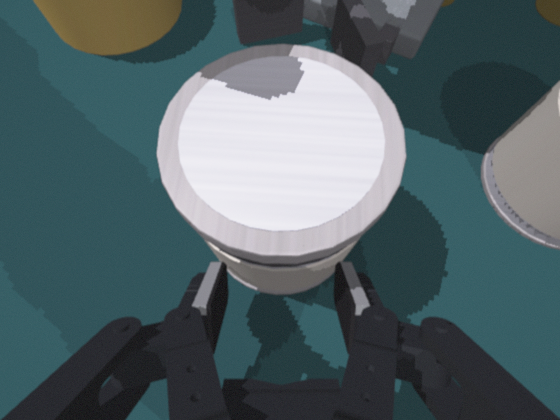

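The tin sits squarely in the finger cradle, with its lid centre at (281,147). The top view shows it moving as expected. I'll push on.

>>> carry_out([
  {"hand":-0.2,"offset":[0.1,0,0.085],"dr":[0,0,0]},
  {"hand":-0.2,"offset":[0.1,0,0.085],"dr":[0,0,0]},
  {"hand":-0.2,"offset":[0.1,0,0.085],"dr":[0,0,0]},
  {"hand":-0.2,"offset":[0.1,0,0.085],"dr":[0,0,0]},
  {"hand":-0.2,"offset":[0.1,0,0.085],"dr":[0,0,0]},
  {"hand":-0.2,"offset":[0.1,0,0.085],"dr":[0,0,0]},
  {"hand":-0.2,"offset":[0.1,0,0.085],"dr":[0,0,0]},
  {"hand":-0.2,"offset":[0.1,0,0.085],"dr":[0,0,0]},
  {"hand":-0.2,"offset":[0.1,0,0.085],"dr":[0,0,0]},
  {"hand":-0.2,"offset":[0.05,0,0.042],"dr":[0,0,0]},
  {"hand":-0.2,"offset":[0,0,0],"dr":[0,0,0]},
])

```text
t: 6.75
tcp_pos: [0.6072, -0.0295, 0.0343]
eef_rot: [-0.065, 0.921, 0.177, 0.341]
contact_force: [0.3, -0.2, 0.5]
opening: 0.0512
grip_force: 0.0
```

Run:
```python
from h import *
s,R=show();p=s["tcp_pos"]+np.array([.93,.368,0])*.04;d=p-[.665,-.009,0]
u=np.array([.9928,-.1201,0]);v=np.array([.1201,.9928,0]);print("tin est",p,"local",d@u,d@v)
print("u in tool",R.T@u,"back",R.T@np.array([-.93,-.368,0]))
```

```text
t 6.75 tcp [ 0.6072 -0.0295  0.0343] F [ 0.3209 -0.2262  0.4865] op 0.05121826185145104 q [-0.2304  0.4252 -0.6934 -0.1608  0.3811  2.654 ]
[[ 0.7052  0.3698  0.6049]
 [ 0.2813 -0.9291  0.2401]
 [ 0.6509  0.0008 -0.7592]]
tin est [ 0.6444 -0.0148  0.0343] local -0.01971202717850462 -0.008246387858965348
u in tool [0.6663 0.4788 0.5717] back [-0.7593 -0.002  -0.651 ]
```

>>> carry_out([
  {"hand":-0.2,"offset":[-0.177,0,-0.152],"dr":[0,0,0]},
  {"hand":-0.2,"offset":[-0.177,0,-0.152],"dr":[0,0,0]},
  {"hand":1,"offset":[0.07,-0.235,0.06],"dr":[0,0,0]},
  {"hand":1,"offset":[0.07,-0.235,0.06],"dr":[0,0,0]},
  {"hand":1,"offset":[0,0,0],"dr":[-0.0515,0,0.06]},
  {"hand":1,"offset":[0,0,0],"dr":[-0.0515,0,0.06]},
  {"hand":1,"offset":[0,0,0],"dr":[-0.0515,0,0.06]},
  {"hand":1,"offset":[0,0,0],"dr":[-0.0515,0,0.06]},
  {"hand":1,"offset":[0,0,0],"dr":[0,0,0]},
])

```text
t: 7.65
tcp_pos: [0.5717, -0.0379, 0.0344]
eef_rot: [0.017, 0.937, -0.03, 0.347]
contact_force: [0.3, 0.5, -1.1]
opening: 0.0
grip_force: 0.0
```

Run:
```python
from h import *
s,R=show();p=s["tcp_pos"];d=p-[.665,-.009,0]
u=np.array([.9928,-.1201,0]);v=np.array([.1201,.9928,0]);print("local",d@u,d@v,"u in tool",R.T@u/.075*.005)
need([.665-.9928*.09-.1201*.006,-.009+.1201*.09-.9928*.006,.034])
```

```text
t 7.65 tcp [ 0.5717 -0.0379  0.0344] F [ 0.3307  0.5253 -1.0614] op 4.646201704156139e-05 q [-0.0587  0.3642 -0.8647 -0.3672 -0.0143  3.1405]
[[ 0.7577 -0.0672  0.6491]
 [-0.0435 -0.9977 -0.0525]
 [ 0.6511  0.0116 -0.7589]]
local -0.08913064117795406 -0.03984600975839739 u in tool [0.0505 0.0035 0.0434]
need [ 0.0094 -0.4513  0.008 ] len 0.033857803226623004
```

>>> carry_out([
  {"hand":1,"offset":[0,0,0],"dr":[0.043,0,-0.05]},
  {"hand":1,"offset":[0,0,0],"dr":[0.043,0,-0.05]},
  {"hand":1,"offset":[0.03,-0.22,0.03],"dr":[0,0,0]},
  {"hand":1,"offset":[0.03,-0.22,0.03],"dr":[0,0,0]},
  {"hand":1,"offset":[0,0,0],"dr":[0,0,0]},
])

```text
t: 8.15
tcp_pos: [0.5734, -0.0032, 0.0333]
eef_rot: [-0.02, 0.936, 0.068, 0.345]
contact_force: [-0.0, -0.8, -0.8]
opening: -0.0003
grip_force: 0.0
```

Run:
```python
from h import *
s,R=show();p=s["tcp_pos"];d=p-[.665,-.009,0]
u=np.array([.9928,-.1201,0]);v=np.array([.1201,.9928,0]);print("local",d@u,d@v,"u5mm in tool",R.T@u/.075*.005)
need([.665-.9928*.09-.1201*.006,-.009+.1201*.09-.9928*.006,.034])
```

```text
t 8.15 tcp [ 0.5734 -0.0032  0.0333] F [-0.0119 -0.7702 -0.8092] op -0.00034114093645735104 q [-0.0735  0.3685 -0.8532 -0.3471  0.1322  2.9706]
[[ 0.7521  0.1416  0.6437]
 [ 0.1138 -0.9899  0.0848]
 [ 0.6492  0.0095 -0.7606]]
local -0.09167067373298031 -0.005200176076267059 u5mm in tool [0.0489 0.0173 0.0419]
need [0.02   0.0161 0.0053] len 0.001969861999457896
```

>>> carry_out([
  {"hand":1,"offset":[0.049,0.017,0.042],"dr":[0,0,0]},
  {"hand":1,"offset":[0.049,0.017,0.042],"dr":[0,0,0]},
  {"hand":1,"offset":[0.049,0.017,0.042],"dr":[0,0,0]},
  {"hand":1,"offset":[0.049,0.017,0.042],"dr":[0,0,0]},
  {"hand":1,"offset":[0.049,0.017,0.042],"dr":[0,0,0]},
  {"hand":1,"offset":[0.049,0.017,0.042],"dr":[0,0,0]},
  {"hand":1,"offset":[0,0,0],"dr":[0,0,0]},
])

```text
t: 8.85
tcp_pos: [0.6035, -0.0079, 0.0328]
eef_rot: [-0.019, 0.936, 0.067, 0.345]
contact_force: [-0.6, -0.1, -0.1]
opening: 0.0001
grip_force: 0.1
```

```bash
cat >> h.py <<'E'
u=np.array([.9928,-.1201,0]);v=np.array([.1201,.9928,0])
def loc(p):
    d=np.array(p)-[.665,-.009,0];return np.array([d@u,d@v,d[2]])
def topimg(name=None):
    b=cams.snapshot("top")
    if name:cv2.imwrite(name,b[:,:,::-1])
    return b
E
python3 - <<'E'
from h import *
s,R=show();print(loc(s["tcp_pos"]))
a=cams.snapshot("wrist")[:,:,::-1];cv2.imwrite("pics/w2.png",a)
print("lid at seat",proj("wrist",[.665,-.009,.092]),proj("wrist",[.665-.9928*.044,-.009+.1201*.044,.092]))
E
```

```text
t 8.85 tcp [ 0.6035 -0.0079  0.0328] F [-0.6224 -0.0682 -0.0867] op 9.844265540381143e-05 q [-0.0779  0.4027 -0.7777 -0.3048  0.1327  2.968 ]
[[ 0.7529  0.1394  0.6432]
 [ 0.1129 -0.9902  0.0825]
 [ 0.6484  0.0105 -0.7612]]
[-0.0612 -0.0063  0.0328]
lid at seat [309.892   91.3548] [279.0206 196.9514]
```

View pics/w2.png

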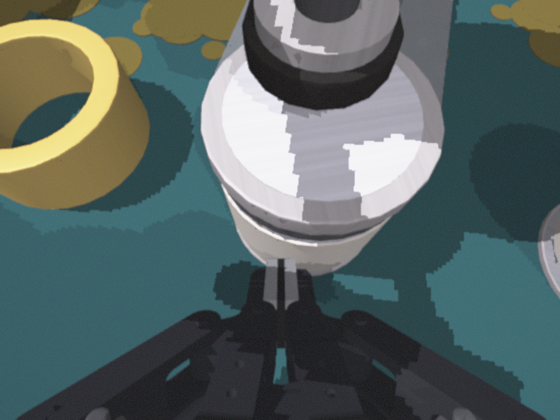

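>>> carry_out([
  {"hand":1,"offset":[-0.049,-0.017,-0.042],"dr":[0,0,0]},
  {"hand":1,"offset":[-0.018,0.09,-0.015],"dr":[0,0,0]},
  {"hand":1,"offset":[0.049,0.017,0.042],"dr":[0,0,0]},
  {"hand":1,"offset":[0.024,0.0085,0.021],"dr":[0,0,0]},
  {"hand":1,"offset":[0.024,0.0085,0.021],"dr":[0,0,0]},
  {"hand":1,"offset":[0.024,0.0085,0.021],"dr":[0,0,0]},
  {"hand":1,"offset":[0,0,0],"dr":[0,0,0]},
])

```text
t: 9.6
tcp_pos: [0.6096, -0.0155, 0.0327]
eef_rot: [-0.019, 0.936, 0.068, 0.345]
contact_force: [-0.3, -1.0, 0.2]
opening: -0.0006
grip_force: 0.3
```

>>> carry_out([
  {"hand":1,"offset":[0.02,0.007,0.017],"dr":[0,0,0]},
  {"hand":1,"offset":[0,0,0],"dr":[0,0,0]},
])

```text
t: 9.8
tcp_pos: [0.6102, -0.0154, 0.0319]
eef_rot: [-0.02, 0.936, 0.068, 0.344]
contact_force: [-4.4, -0.2, 1.6]
opening: -0.0003
grip_force: 2.3
```

Run:
```python
from h import *
s,R=show();print(loc(s["tcp_pos"]),loc(onplane("wrist",(322,132),.092)+0))
```

```text
t 9.8 tcp [ 0.6102 -0.0154  0.0319] F [-4.4211 -0.2297  1.5845] op -0.0002928595312103717 q [-0.095   0.4122 -0.7569 -0.2888  0.1443  2.9546]
[[ 0.7546  0.1401  0.6411]
 [ 0.1129 -0.9901  0.0834]
 [ 0.6464  0.0095 -0.763 ]]
[-0.0536 -0.013   0.0319] [-0.0091 -0.0148  0.092 ]
```

>>> carry_out([
  {"hand":1,"offset":[0.02,0.007,0.017],"dr":[0,0,0]},
  {"hand":1,"offset":[0,0,0],"dr":[0,0,0]},
])

```text
t: 10.0
tcp_pos: [0.6108, -0.0152, 0.0311]
eef_rot: [-0.02, 0.937, 0.068, 0.343]
contact_force: [-9.9, -0.4, 4.7]
opening: 0.0001
grip_force: 4.5
```

>>> carry_out([
  {"hand":1,"offset":[0.02,0.007,0.017],"dr":[0,0,0]},
  {"hand":1,"offset":[0,0,0],"dr":[0,0,0]},
])

```text
t: 10.2
tcp_pos: [0.6114, -0.0149, 0.0301]
eef_rot: [-0.021, 0.937, 0.068, 0.341]
contact_force: [-10.2, 2.5, 2.7]
opening: -0.0
grip_force: 4.9
```

Run:
```python
from h import *
s,R=show();print(loc(s["tcp_pos"]))
a=cams.snapshot("wrist")[:,:,::-1];cv2.imwrite("pics/w3.png",a)
for r in(0,.044):print("lid at seat",proj("wrist",[.665-.9928*r,-.009+.1201*r,.092]))
for sg in(1,-1):print("side",sg,proj("wrist",np.array([.665,-.009,.092])+sg*.044*v))
for x,y in((29.7,29.7),(12,47),(47,12),(12,-47),(47,-12)):print("wall",x,y,proj("wrist",np.array([.665,-.009,.04])+x*u*1e-3+y*v*1e-3))
```

```text
t 10.2 tcp [ 0.6114 -0.0149  0.0301] F [-10.1845   2.4618   2.7404] op -6.34247277062753e-06 q [-0.0947  0.4168 -0.75   -0.2808  0.1461  2.9544]
[[ 0.758   0.1416  0.6367]
 [ 0.113  -0.9899  0.0857]
 [ 0.6424  0.007  -0.7663]]
[-0.0525 -0.0123  0.0301]
lid at seat [288.157  101.7082]
lid at seat [251.7545 215.5906]
side 1 [170.4457  75.5728]
side -1 [414.0261 129.6548]
wall 29.7 29.7 [245.6918 111.1279]
wall 12 47 [204.0026 130.8077]
wall 47 12 [285.7165  93.194 ]
wall 12 -47 [382.592  172.8648]
wall 47 -12 [328.3393 102.564 ]
```

View pics/w3.png

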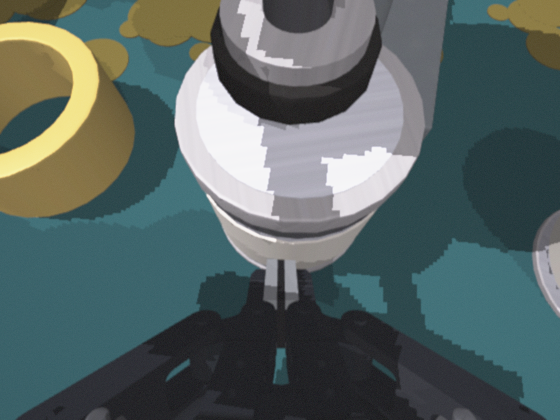

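The lid centre is at about (300,128). The prediction for a seated tin was (288,102), so the tin is probably resting on one V wall. I'll check it against the foot.

Run:
```python
from h import *
for h in(.108,.12):
    c=np.array([.665,-.009,h]);P=np.array([proj("wrist",c+.024*np.array([np.cos(a),np.sin(a),0])) for a in np.linspace(0,6.28,90)])
    print(h,"foot c",proj("wrist",c),"box",P.min(0),P.max(0))
c=np.array([.665,-.009,.092]);P=np.array([proj("wrist",c+.044*np.array([np.cos(a),np.sin(a),0])) for a in np.linspace(0,6.28,90)]);print("lid box",P.min(0),P.max(0))
print("tin loc",loc(onplane("wrist",(300.5,128),.092)))
for h in(.108,.12):print("front rim foot loc",loc(onplane("wrist",(297,123),h)))
s,R=st();print(loc(cams.camera_model("wrist")["world_from_camera"][:3,3]))
b=topimg("pics/top1.png")
```

```text
0.108 foot c [289.6726  66.6641] box [210.6131  10.6393] [368.6036 133.3744]
0.12 foot c [291.142   32.6894] box [202.1076 -26.695 ] [380.0932 104.981 ]
lid box [161.0817  12.0827] [414.8319 220.2805]
tin loc [-0.0095 -0.0068  0.092 ]
front rim foot loc [-0.0193 -0.0071  0.108 ]
front rim foot loc [-0.028  -0.0086  0.12  ]
[-0.0751 -0.0167  0.1855]
```

>>> carry_out([
  {"hand":1,"offset":[-0.196,-0.068,-0.168],"dr":[0,0,0]},
  {"hand":1,"offset":[0,0,0],"dr":[0.0595,0,-0.071]},
  {"hand":1,"offset":[0,0,0],"dr":[0.0595,0,-0.071]},
  {"hand":1,"offset":[0,0,0],"dr":[0.0595,0,-0.071]},
  {"hand":1,"offset":[0,0,0],"dr":[0,0,0]},
])

```text
t: 10.8
tcp_pos: [0.5987, -0.0166, 0.0343]
eef_rot: [-0.09, 0.9, 0.268, 0.332]
contact_force: [1.7, -0.6, -0.0]
opening: -0.0
grip_force: 0.0
```

```bash
cat >> h.py <<'E'
def wor(x,y,z):return np.array([.665,-.009,0])+x*u+y*v+[0,0,z]
E
python3 - <<'E'
from h import *
s,R=show();print(loc(s["tcp_pos"]))
need(wor(-.0555,-.0454,.034))
w=u*np.cos(np.radians(40))+v*np.sin(np.radians(40));print("5mm",R.T@w*5/75, "world head",np.degrees(np.arctan2(w[1],w[0])))
E
```

```text
t 10.8 tcp [ 0.5987 -0.0166  0.0343] F [ 1.6925 -0.6279 -0.0493] op -3.374862395822427e-05 q [-0.2625  0.4352 -0.6406 -0.0303  0.491   2.4346]
[[ 0.6356  0.5424  0.5495]
 [ 0.4223 -0.84    0.3406]
 [ 0.6463  0.0156 -0.7629]]
[-0.0649 -0.0155  0.0343]
need [-0.1272  0.3866 -0.0955] len 0.03135208503327383
5mm [ 0.0509 -0.0003  0.0431] world head 33.102388961739656
```

>>> carry_out([
  {"hand":1,"offset":[-0.064,0.193,-0.048],"dr":[0,0,0]},
  {"hand":1,"offset":[-0.064,0.193,-0.048],"dr":[0,0,0]},
  {"hand":1,"offset":[0.051,0,0.043],"dr":[0,0,0]},
  {"hand":1,"offset":[0.051,0,0.043],"dr":[0,0,0]},
  {"hand":1,"offset":[0.051,0,0.043],"dr":[0,0,0]},
  {"hand":1,"offset":[0.025,0,0.021],"dr":[0,0,0]},
  {"hand":1,"offset":[0,0,0],"dr":[0,0,0]},
])

```text
t: 11.5
tcp_pos: [0.6157, -0.0341, 0.0323]
eef_rot: [-0.092, 0.9, 0.27, 0.33]
contact_force: [-1.0, 0.7, 0.8]
opening: 0.0
grip_force: 0.2
```

>>> carry_out([
  {"hand":1,"offset":[0.025,0,0.021],"dr":[0,0,0]},
  {"hand":1,"offset":[0.025,0,0.021],"dr":[0,0,0]},
  {"hand":1,"offset":[0,0,0],"dr":[0,0,0]},
])

```text
t: 11.8
tcp_pos: [0.6189, -0.0321, 0.032]
eef_rot: [-0.092, 0.9, 0.269, 0.33]
contact_force: [-4.7, -1.9, 2.5]
opening: 0.0002
grip_force: 2.2
```

Run:
```python
from h import *
s,R=show();print(loc(s["tcp_pos"]))
```

```text
t 11.8 tcp [ 0.6189 -0.0321  0.032 ] F [-4.7172 -1.9155  2.507 ] op 0.0002149696472703023 q [-0.2837  0.4699 -0.5713  0.0221  0.5032  2.4105]
[[ 0.6381  0.5451  0.5438]
 [ 0.4232 -0.8383  0.3438]
 [ 0.6432  0.0108 -0.7656]]
[-0.043  -0.0284  0.032 ]
```

>>> carry_out([
  {"hand":1,"offset":[0.025,0,0.021],"dr":[0,0,0]},
  {"hand":1,"offset":[0.025,0,0.021],"dr":[0,0,0]},
  {"hand":1,"offset":[0,0,0],"dr":[0,0,0]},
])

```text
t: 12.1
tcp_pos: [0.6197, -0.0315, 0.0313]
eef_rot: [-0.092, 0.902, 0.266, 0.327]
contact_force: [-25.0, -11.2, 19.7]
opening: 0.0
grip_force: 13.8
```

Run:
```python
from h import *
s,R=show();print(loc(s["tcp_pos"]))
a=cams.snapshot("wrist")[:,:,::-1];cv2.imwrite("pics/w4.png",a)
for h,r in((.114,.024),(.092,.044)):
    c=np.array([.665,-.009,h]);P=np.array([proj("wrist",c+r*np.array([np.cos(a),np.sin(a),0])) for a in np.linspace(0,6.28,90)])
    print(h,proj("wrist",c),"box",P.min(0),P.max(0))
```

```text
t 12.1 tcp [ 0.6197 -0.0315  0.0313] F [-24.9685 -11.1715  19.6554] op 1.5610942128036292e-05 q [-0.2799  0.4705 -0.5683  0.0255  0.4969  2.4182]
[[ 0.6436  0.5409  0.5415]
 [ 0.4205 -0.841   0.3404]
 [ 0.6395  0.0086 -0.7687]]
[-0.0423 -0.0278  0.0313]
0.114 [302.8285  64.6708] box [218.7933   5.2897] [386.8879 136.0602]
0.092 [298.2769 113.1778] box [170.9435  21.5218] [425.4219 234.2403]
```

View pics/w4.png

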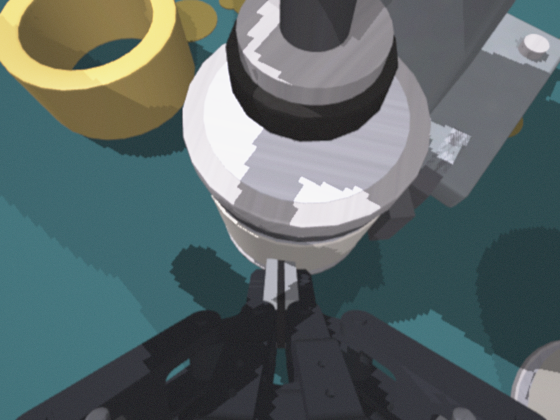

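The lid box (183–430) and the foot box (228–397) are both offset from my predictions by about (+9, +4) px. The lid is therefore concentric with the foot to about 1 mm, and the 29 N stop shows the tin is firm in the V. I'll refine the origin and back off.

Run:
```python
from h import *
print(onplane("wrist",(307,117.5),.092),onplane("wrist",(312.5,69.5),.114))
```

```text
[ 0.6651 -0.0125  0.092 ] [ 0.665  -0.0122  0.114 ]
```

>>> carry_out([
  {"hand":1,"offset":[-0.05,0,-0.043],"dr":[0,0,0]},
  {"hand":1,"offset":[-0.05,0,-0.043],"dr":[0,0,0]},
  {"hand":1,"offset":[-0.2,0,-0.17],"dr":[0,0,0]},
  {"hand":1,"offset":[-0.2,0,-0.17],"dr":[0,0,0]},
  {"hand":0,"offset":[-0.2,0,-0.5],"dr":[0,0,0]},
  {"hand":0,"offset":[-0.1,0,-0.6],"dr":[0,0,0]},
  {"hand":0,"offset":[-0.1,0,-0.6],"dr":[0,0,0]},
  {"hand":0,"offset":[0,0,0],"dr":[0,0,0]},
])

```text
t: 12.95
tcp_pos: [0.4945, -0.1161, 0.1146]
eef_rot: [-0.089, 0.9, 0.268, 0.332]
contact_force: [0.4, -1.0, -0.3]
opening: 0.0426
grip_force: 0.0
```

Run:
```python
from h import *
s,R=show();print(loc(s["tcp_pos"]))
# target: tool z down, y along u
Rt=np.array([np.cross(u,[0,0,-1]),u,[0,0,-1]]).T
print("rotvec/90deg",Ro.from_matrix(R.T@Rt).as_rotvec()/(np.pi/2))
b=topimg("pics/top2.png");a=cams.snapshot("scene")[:,:,::-1];cv2.imwrite("pics/scene2.png",a)
z1=cv2.resize(a[190:370,180:360],(400,400));z2=cv2.resize(b[50:210,165:355,::-1],(400,337))
cv2.imwrite("pics/c2.png",np.hstack([z1,np.vstack([z2,np.zeros((63,400,3),np.uint8)])]))
```

```text
t 12.95 tcp [ 0.4945 -0.1161  0.1146] F [ 0.4048 -1.0335 -0.3018] op 0.04256947950148657 q [-0.5775  0.1984 -0.6521  0.3726  0.624   2.0982]
[[ 0.6352  0.5417  0.5506]
 [ 0.4231 -0.8404  0.3386]
 [ 0.6461  0.0179 -0.763 ]]
[-0.1564 -0.1268  0.1146]
rotvec/90deg [ 0.2062 -0.4127 -0.5311]
```

View pics/c2.png

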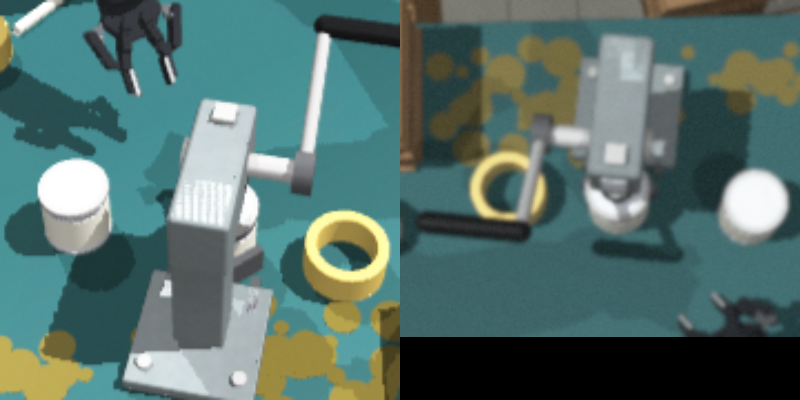

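The combined crop shows the tin under the foot against the V (right half, about (615,205)). The closed tin and the tape roll haven't moved. Next I'll go up and over the lever.

>>> carry_out([
  {"hand":-1,"offset":[0.35,0.01,-0.415],"dr":[0,0,0]},
  {"hand":-1,"offset":[0.35,0.01,-0.415],"dr":[0,0,0]},
  {"hand":-1,"offset":[0.35,0.01,-0.415],"dr":[0,0,0]},
  {"hand":-1,"offset":[0.35,0.01,-0.415],"dr":[0,0,0]},
  {"hand":-1,"offset":[0.35,0.01,-0.415],"dr":[0,0,0]},
  {"hand":-1,"offset":[0.35,0.01,-0.415],"dr":[0,0,0]},
  {"hand":-1,"offset":[0,0,0],"dr":[0.0258,-0.0516,-0.0664]},
  {"hand":-1,"offset":[0,0,0],"dr":[0.0258,-0.0516,-0.0664]},
  {"hand":-1,"offset":[0,0,0],"dr":[0.0258,-0.0516,-0.0664]},
  {"hand":-1,"offset":[0,0,0],"dr":[0.0258,-0.0516,-0.0664]},
  {"hand":-1,"offset":[0,0,0],"dr":[0.0258,-0.0516,-0.0664]},
  {"hand":-1,"offset":[0,0,0],"dr":[0.0258,-0.0516,-0.0664]},
  {"hand":-1,"offset":[0,0,0],"dr":[0.0258,-0.0516,-0.0664]},
  {"hand":-1,"offset":[0,0,0],"dr":[0.0258,-0.0516,-0.0664]},
  {"hand":-1,"offset":[0,0,0],"dr":[0,0,0]},
])

```text
t: 14.55
tcp_pos: [0.4975, -0.1115, 0.3528]
eef_rot: [-0.004, 0.745, 0.667, -0.002]
contact_force: [-0.7, 0.2, -0.9]
opening: 0.0855
grip_force: 0.0
```

```bash
sed -i 's/\[.665,-.009,0\]/[.665,-.0123,0]/' h.py
python3 - <<'E'
from h import *
s,R=show();print(loc(s["tcp_pos"]))
Rt=np.array([np.cross(u,[0,0,-1]),u,[0,0,-1]]).T
print("rotvec/90deg",Ro.from_matrix(R.T@Rt).as_rotvec()/(np.pi/2))
print(wor(-.113,.155,.36));need(wor(-.113,.155,.36))
E
```

```text
t 14.55 tcp [ 0.4975 -0.1115  0.3528] F [-0.7058  0.1895 -0.9091] op 0.0854665867376739 q [-0.2218  0.252   0.3116  1.639   0.0021  1.4595]
[[ 0.1103  0.9939 -0.0079]
 [ 0.9939 -0.1103  0.0039]
 [ 0.003  -0.0083 -1.    ]]
[-0.1544 -0.1186  0.3528]
rotvec/90deg [-0.0053 -0.0019  0.0063]
[0.5714 0.1552 0.36  ]
need [ 3.6433  0.5868 -0.0894] len 0.2768520523502612
```

>>> carry_out([
  {"hand":-1,"offset":[0.52,0.084,-0.013],"dr":[0,0,0]},
  {"hand":-1,"offset":[0.52,0.084,-0.013],"dr":[0,0,0]},
  {"hand":-1,"offset":[0.52,0.084,-0.013],"dr":[0,0,0]},
  {"hand":-1,"offset":[0.52,0.084,-0.013],"dr":[0,0,0]},
  {"hand":-1,"offset":[0.52,0.084,-0.013],"dr":[0,0,0]},
  {"hand":-1,"offset":[0.52,0.084,-0.013],"dr":[0,0,0]},
  {"hand":-1,"offset":[0.52,0.084,-0.013],"dr":[0,0,0]},
  {"hand":-1,"offset":[0,0,0],"dr":[0,0,0]},
  {"hand":-1,"offset":[0,0,0],"dr":[0,0,0]},
])

```text
t: 15.45
tcp_pos: [0.5707, 0.1529, 0.3609]
eef_rot: [-0.004, 0.747, 0.665, -0.001]
contact_force: [0.8, -0.2, 0.4]
opening: 0.0858
grip_force: 0.0
```

Run:
```python
from h import *
s,R=show();print(loc(s["tcp_pos"]));need(wor(-.113,.155,.292))
a=cams.snapshot("wrist");g=cv2.cvtColor(a,cv2.COLOR_RGB2GRAY)
P=[proj("wrist",wor(-.113+dx,yy,.303)) for dx in(-.013,.013) for yy in(.12,.155,.205)];print(np.array(P))
# dark extent across bar at several local y
for yy in(.12,.13,.18,.19,.2):
    xs=np.arange(-.06,.06,.001);val=[]
    for dx in xs:
        q=proj("wrist",wor(-.113+dx,yy,.303));i,j=int(round(q[1])),int(round(q[0]));val.append(g[i,j] if 0<=i<420 and 0<=j<560 else 255)
    val=np.array(val);d=xs[val<50]*1000;print(yy,"dark mm",d.astype(int).tolist())
```

```text
t 15.45 tcp [0.5707 0.1529 0.3609] F [ 0.8305 -0.2499  0.4287] op 0.08577541883842592 q [0.2592 0.4351 0.5937 1.7353 0.005  1.9454]
[[ 0.1152  0.9933 -0.0069]
 [ 0.9933 -0.1152  0.0034]
 [ 0.0025 -0.0073 -1.    ]]
[-0.1134  0.1527  0.3609]
need [0.029  0.0126 0.9182] len 0.06890451942227356
[[261.5905 279.2832]
 [260.7317 230.5524]
 [259.3327 151.1705]
 [300.6371 279.509 ]
 [301.8628 230.7587]
 [303.8596 151.338 ]]
0.12 dark mm [14]
0.13 dark mm [12, 13, 14, 15]
0.18 dark mm [-8, -7, 15]
0.19 dark mm [-7, 12, 13, 14, 15]
0.2 dark mm [-7, 13, 14, 15]
```

>>> carry_out([
  {"hand":-1,"offset":[0.015,0.025,0.23],"dr":[0,0,0]},
  {"hand":-1,"offset":[0.015,0.025,0.23],"dr":[0,0,0]},
  {"hand":-1,"offset":[0,0,0.23],"dr":[0,0,0]},
  {"hand":-1,"offset":[0,0,0.23],"dr":[0,0,0]},
  {"hand":-1,"offset":[0,0,0],"dr":[0,0,0]},
])

```text
t: 16.0
tcp_pos: [0.5728, 0.1519, 0.291]
eef_rot: [-0.004, 0.748, 0.664, -0.003]
contact_force: [-0.3, -0.3, -0.2]
opening: 0.0855
grip_force: 0.0
```

>>> carry_out([
  {"hand":0.2,"offset":[0,0,0],"dr":[0,0,0]},
  {"hand":0.2,"offset":[0,0,0],"dr":[0,0,0]},
  {"hand":0.2,"offset":[0,0,0],"dr":[0,0,0]},
], squeeze=60)

```text
t: 16.3
tcp_pos: [0.5747, 0.1536, 0.2949]
eef_rot: [-0.002, 0.747, 0.665, 0.0]
contact_force: [0.3, 0.9, -1.3]
opening: 0.0438
grip_force: 0.0
```

Run:
```python
from h import *
s,R=show();print(loc(s["tcp_pos"]),s["grip_force"])
a=cams.snapshot("wrist");cv2.imwrite("pics/w6.png",a[:,:,::-1])
```

```text
t 16.3 tcp [0.5747 0.1536 0.2949] F [ 0.2554  0.8872 -1.2972] op 0.043784729955098696 q [0.2589 0.4265 0.4112 1.5572 0.0044 1.9464]
[[ 0.1164  0.9932 -0.0028]
 [ 0.9932 -0.1164  0.0038]
 [ 0.0034 -0.0032 -1.    ]]
[-0.1096  0.1538  0.2949] 0.0
```

>>> carry_out([
  {"hand":0.35,"offset":[0,0,0],"dr":[0,0,0]},
  {"hand":0.5,"offset":[0,0,0],"dr":[0,0,0]},
  {"hand":0.7,"offset":[0,0,0],"dr":[0,0,0]},
  {"hand":1,"offset":[0,0,0],"dr":[0,0,0]},
  {"hand":1,"offset":[0,0,0],"dr":[0,0,0]},
  {"hand":1,"offset":[0,0,0],"dr":[0,0,0]},
], squeeze=60)

```text
t: 16.95
tcp_pos: [0.5739, 0.1539, 0.2944]
eef_rot: [-0.003, 0.747, 0.665, -0.001]
contact_force: [-3.8, 0.1, 6.1]
opening: 0.0239
grip_force: 58.7
```

Run:
```python
from h import *
s,R=show();print(loc(s["tcp_pos"]),s["grip_force"],s["torque"])
g=s["tcp_pos"]-R[:,2]*.011;print("grasp loc",loc(g))
# nominal arc twist in tool frame: per 0.03 rad
L=loc(g);r=np.hypot(L[0]-.03,L[2]-.21);print("radius",r,"angle deg",np.degrees(np.arctan2(L[2]-.21,.03-L[0])))
```

```text
t 16.95 tcp [0.5739 0.1539 0.2944] F [-3.8046  0.0981  6.1368] op 0.02389813738297399 q [0.2597 0.4266 0.41   1.5577 0.0045 1.9466]
[[ 0.1158  0.9933 -0.0045]
 [ 0.9933 -0.1158  0.0035]
 [ 0.0029 -0.0049 -1.    ]]
[-0.1104  0.1541  0.2944] 58.69074583053589 [-0.0741  0.6391 -0.1503]
grasp loc [-0.1103  0.154   0.3054]
radius 0.16966771569589773 angle deg 34.2129251141767
```

The bar is held with 24 mm of opening at 59 N, and the grasp point lies on the 170 mm circle at 34°. Next I'll pull the lever along its arc, turning the hand with it.

>>> carry_out([
  {"hand":1,"offset":[0,-0.022,0.038],"dr":[-0.0127,0,0]},
  {"hand":1,"offset":[0,-0.043,0.076],"dr":[-0.0255,0,0]},
  {"hand":1,"offset":[0,-0.043,0.076],"dr":[-0.0255,0,0]},
  {"hand":1,"offset":[0,-0.043,0.076],"dr":[-0.0255,0,0]},
  {"hand":1,"offset":[0,-0.043,0.076],"dr":[-0.0255,0,0]},
  {"hand":1,"offset":[0,-0.043,0.076],"dr":[-0.0255,0,0]},
  {"hand":1,"offset":[0,-0.043,0.076],"dr":[-0.0255,0,0]},
  {"hand":1,"offset":[0,-0.043,0.076],"dr":[-0.0255,0,0]},
  {"hand":1,"offset":[0,0,0],"dr":[0,0,0]},
])

```text
t: 17.85
tcp_pos: [0.5555, 0.1563, 0.2484]
eef_rot: [0.11, 0.739, 0.658, 0.099]
contact_force: [0.6, 0.6, 3.4]
opening: 0.024
grip_force: 61.2
```

```bash
cat >> h.py <<'E'
def lev():
    F=[];s,R=st();g=s["tcp_pos"]-R[:,2]*.011;L=loc(g)
    r=np.array([L[0]-.03,L[2]-.21]);a=np.arctan2(r[1],-r[0]);rad=np.hypot(*r);r/=rad
    f=s["contact_force"];fu=f@u;fz=f[2];tang=np.array([-r[1],r[0]])  # downward direction
    tilt=np.degrees(np.arccos(-R[2,2]))
    print("t %.2f lever %.3f rad radius %.4f y %.4f tilt %.1f  upforce %.2f radial %.2f lat %.2f grip %.1f op %.4f tq"%(s["t"],.597-a,rad,L[1],tilt,-(fu*tang[0]+fz*tang[1]),fu*r[0]+fz*r[1],f@v,s["grip_force"],s["opening"]),s["torque"])
E
python3 - <<'E'
from h import *
lev();show()
E
```

```text
t 17.85 lever 0.304 rad radius 0.1694 y 0.1542 tilt 17.0  upforce 3.39 radial 0.43 lat 0.66 grip 61.2 op 0.0240 tq [ 0.0025  0.3083 -0.1222]
t 17.85 tcp [0.5555 0.1563 0.2484] F [0.6455 0.5888 3.3668] op 0.02395743932327798 q [ 0.3388  0.1864 -0.0838  1.0311 -0.1263  2.0082]
[[ 0.1151  0.9498  0.291 ]
 [ 0.9933 -0.1109 -0.0311]
 [ 0.0028  0.2926 -0.9562]]
```

>>> carry_out([
  {"hand":1,"offset":[0,-0.043,0.076],"dr":[-0.0255,0,0]},
  {"hand":1,"offset":[0,-0.043,0.076],"dr":[-0.0255,0,0]},
  {"hand":1,"offset":[0,-0.043,0.076],"dr":[-0.0255,0,0]},
  {"hand":1,"offset":[0,-0.022,0.038],"dr":[-0.0127,0,0]},
  {"hand":1,"offset":[0,-0.022,0.038],"dr":[-0.0127,0,0]},
  {"hand":1,"offset":[0,-0.022,0.038],"dr":[-0.0127,0,0]},
  {"hand":1,"offset":[0,0,0],"dr":[0,0,0]},
])

```text
t: 18.55
tcp_pos: [0.5514, 0.1568, 0.2198]
eef_rot: [0.175, 0.726, 0.646, 0.157]
contact_force: [-4.9, -0.5, 7.0]
opening: 0.0243
grip_force: 61.9
```

```bash
python3 -c "
from h import *
lev()"
```

```text
t 18.55 lever 0.481 rad radius 0.1693 y 0.1542 tilt 27.2  upforce 6.37 radial 5.54 lat -1.03 grip 61.9 op 0.0243 tq [-0.1005  1.0233 -0.146 ]
```

>>> carry_out([
  {"hand":1,"offset":[0,-0.022,0.038],"dr":[-0.0127,0,0]},
  {"hand":1,"offset":[0,-0.022,0.038],"dr":[-0.0127,0,0]},
  {"hand":1,"offset":[0,-0.022,0.038],"dr":[-0.0127,0,0]},
  {"hand":1,"offset":[0,0,0],"dr":[0,0,0]},
])

```text
t: 18.95
tcp_pos: [0.5511, 0.1568, 0.2099]
eef_rot: [0.197, 0.72, 0.641, 0.177]
contact_force: [-5.3, -0.1, 7.8]
opening: 0.0244
grip_force: 61.9
```

```bash
python3 -c "
from h import *
lev()"
```

```text
t 18.95 lever 0.542 rad radius 0.1693 y 0.1542 tilt 30.7  upforce 7.51 radial 5.72 lat -0.72 grip 61.9 op 0.0244 tq [-0.0977  1.0079 -0.1782]
```

>>> carry_out([
  {"hand":1,"offset":[0,-0.022,0.038],"dr":[-0.0127,0,0]},
  {"hand":1,"offset":[0,-0.022,0.038],"dr":[-0.0127,0,0]},
  {"hand":1,"offset":[0,0,0],"dr":[0,0,0]},
])

```text
t: 19.25
tcp_pos: [0.5512, 0.1568, 0.2032]
eef_rot: [0.211, 0.716, 0.638, 0.189]
contact_force: [-5.8, -0.2, 7.4]
opening: 0.0238
grip_force: 61.9
```

```bash
python3 -c "
from h import *
lev()"
```

```text
t 19.25 lever 0.583 rad radius 0.1693 y 0.1542 tilt 32.9  upforce 7.28 radial 5.82 lat -0.84 grip 61.9 op 0.0238 tq [-0.0971  0.9792 -0.1888]
```

>>> carry_out([
  {"hand":1,"offset":[0,-0.033,0.031],"dr":[-0.0127,0,0]},
  {"hand":1,"offset":[0,-0.033,0.031],"dr":[-0.0127,0,0]},
  {"hand":1,"offset":[0,0,0],"dr":[0,0,0]},
])

```text
t: 19.55
tcp_pos: [0.5515, 0.1568, 0.1979]
eef_rot: [0.227, 0.712, 0.633, 0.203]
contact_force: [1.6, -1.8, 4.7]
opening: 0.0244
grip_force: 61.3
```

```bash
python3 -c "
from h import *
lev()"
```

```text
t 19.55 lever 0.616 rad radius 0.1694 y 0.1542 tilt 35.4  upforce 4.64 radial -1.90 lat -1.58 grip 61.3 op 0.0244 tq [-0.3744  0.3163 -0.2326]
```

>>> carry_out([
  {"hand":1,"offset":[0,-0.022,0.038],"dr":[-0.0127,0,0]},
  {"hand":1,"offset":[0,-0.022,0.038],"dr":[-0.0127,0,0]},
  {"hand":1,"offset":[0,0,0],"dr":[0,0,0]},
])

```text
t: 19.85
tcp_pos: [0.5521, 0.1567, 0.1912]
eef_rot: [0.241, 0.708, 0.629, 0.216]
contact_force: [2.0, -2.1, 6.2]
opening: 0.0241
grip_force: 61.3
```

```bash
python3 -c "
from h import *
lev()"
```

```text
t 19.85 lever 0.657 rad radius 0.1694 y 0.1542 tilt 37.7  upforce 6.06 radial -2.64 lat -1.88 grip 61.3 op 0.0241 tq [-0.3944  0.313  -0.2001]
```

>>> carry_out([
  {"hand":1,"offset":[0,-0.022,0.038],"dr":[-0.0127,0,0]},
  {"hand":1,"offset":[0,-0.022,0.038],"dr":[-0.0127,0,0]},
  {"hand":1,"offset":[0,0,0],"dr":[0,0,0]},
])

```text
t: 20.15
tcp_pos: [0.553, 0.1566, 0.1846]
eef_rot: [0.255, 0.703, 0.624, 0.228]
contact_force: [0.8, -2.1, 6.3]
opening: 0.0244
grip_force: 61.3
```

>>> carry_out([
  {"hand":1,"offset":[0,-0.022,0.038],"dr":[-0.0127,0,0]},
  {"hand":1,"offset":[0,-0.022,0.038],"dr":[-0.0127,0,0]},
  {"hand":1,"offset":[0,0,0],"dr":[0,0,0]},
])

```text
t: 20.45
tcp_pos: [0.5541, 0.1565, 0.1783]
eef_rot: [0.269, 0.697, 0.619, 0.24]
contact_force: [0.4, -1.2, 9.1]
opening: 0.024
grip_force: 61.8
```

```bash
python3 -c "
from h import *
lev()"
```

```text
t 20.45 lever 0.736 rad radius 0.1694 y 0.1542 tilt 42.3  upforce 8.92 radial -1.75 lat -1.10 grip 61.8 op 0.0240 tq [-0.465   0.4706 -0.329 ]
```

>>> carry_out([
  {"hand":1,"offset":[0,-0.022,0.038],"dr":[-0.0127,0,0]},
  {"hand":1,"offset":[0,-0.022,0.038],"dr":[-0.0127,0,0]},
  {"hand":1,"offset":[0,0,0],"dr":[0,0,0]},
])

```text
t: 20.75
tcp_pos: [0.5555, 0.1563, 0.1723]
eef_rot: [0.283, 0.692, 0.614, 0.253]
contact_force: [-6.5, -2.7, 12.9]
opening: 0.024
grip_force: 62.3
```

>>> carry_out([
  {"hand":1,"offset":[0,-0.022,0.038],"dr":[-0.0127,0,0]},
  {"hand":1,"offset":[0,-0.022,0.038],"dr":[-0.0127,0,0]},
  {"hand":1,"offset":[0,0,0],"dr":[0,0,0]},
])

```text
t: 21.05
tcp_pos: [0.557, 0.1561, 0.1662]
eef_rot: [0.297, 0.686, 0.609, 0.265]
contact_force: [-9.2, -2.9, 16.5]
opening: 0.0241
grip_force: 62.8
```

```bash
python3 -c "
from h import *
lev()"
```

```text
t 21.05 lever 0.813 rad radius 0.1694 y 0.1542 tilt 46.9  upforce 18.00 radial 5.08 lat -3.98 grip 62.8 op 0.0241 tq [-0.6506  0.6469 -0.5747]
```

The pull has climbed to about 18 N. I'll compare the tin's visible edge in the scene camera with the earlier frame to see whether the lid has gone down.

Run:
```python
from h import *
a=cv2.cvtColor(cv2.imread("pics/scene2.png"),cv2.COLOR_BGR2GRAY).astype(int)
im=cams.snapshot("scene")[:,:,::-1];cv2.imwrite("pics/scene3.png",im);b=cv2.cvtColor(im,cv2.COLOR_BGR2GRAY).astype(int)
for c in(288,290,292,294):
    print(c);print(a[268:310,c].tolist());print(b[268:310,c].tolist())
lev()
```

```text
288
[183, 165, 153, 141, 136, 134, 133, 131, 131, 130, 131, 130, 129, 129, 128, 129, 163, 172, 233, 242, 251, 253, 212, 128, 125, 126, 123, 110, 73, 91, 225, 218, 205, 207, 206, 207, 156, 122, 122, 121, 107, 81]
[182, 165, 151, 140, 134, 134, 132, 131, 129, 130, 129, 128, 130, 128, 129, 129, 133, 135, 143, 147, 153, 156, 159, 159, 144, 128, 122, 125, 121, 131, 227, 218, 205, 205, 206, 205, 155, 123, 120, 121, 106, 80]
290
[129, 131, 130, 131, 130, 95, 78, 134, 149, 240, 249, 254, 255, 254, 253, 253, 253, 253, 253, 253, 251, 244, 239, 175, 123, 119, 98, 79, 125, 198, 219, 216, 215, 215, 189, 144, 123, 121, 122, 92, 73, 73]
[129, 129, 131, 130, 128, 96, 79, 93, 99, 148, 172, 197, 207, 209, 207, 207, 209, 208, 206, 172, 158, 159, 148, 131, 219, 172, 120, 117, 167, 207, 218, 216, 216, 215, 189, 143, 123, 120, 121, 91, 73, 73]
292
[126, 113, 105, 105, 104, 125, 224, 249, 251, 254, 254, 255, 255, 255, 255, 255, 255, 253, 249, 243, 240, 235, 238, 198, 152, 102, 132, 219, 236, 228, 223, 223, 223, 196, 142, 121, 121, 121, 91, 74, 73, 73]
[125, 99, 73, 67, 67, 66, 66, 90, 145, 164, 170, 186, 193, 206, 212, 211, 213, 210, 208, 248, 244, 248, 244, 235, 244, 219, 194, 226, 236, 228, 222, 223, 222, 195, 142, 121, 121, 120, 91, 73, 72, 73]
294
[130, 115, 108, 107, 107, 108, 108, 126, 199, 247, 251, 251, 251, 252, 252, 252, 251, 251, 250, 251, 240, 209, 155, 144, 233, 239, 232, 228, 227, 227, 227, 228, 200, 144, 121, 121, 113, 85, 73, 73, 75, 74]
[131, 107, 76, 66, 65, 67, 68, 66, 67, 116, 142, 163, 169, 168, 241, 249, 251, 252, 251, 251, 251, 251, 240, 222, 235, 238, 233, 228, 226, 227, 227, 227, 199, 143, 122, 121, 112, 86, 74, 73, 72, 74]
t 21.10 lever 0.812 rad radius 0.1693 y 0.1542 tilt 46.9  upforce 18.52 radial 6.15 lat -4.27 grip 62.8 op 0.0239 tq [-0.6537  0.6762 -0.518 ]
```

The neck's dark band has gone (column 294, rows 289–291: 155 before, about 230 now). The lid edge has dropped about 2 px, roughly 8 mm, while the tin body hasn't moved. The lid is home, with roughly 55–75 N at the foot. I'll hold it there.

>>> carry_out([
  {"hand":1,"offset":[0,0,0],"dr":[0,0,0]},
  {"hand":1,"offset":[0,0,0],"dr":[0,0,0]},
  {"hand":1,"offset":[0,0,0],"dr":[0,0,0]},
  {"hand":1,"offset":[0,0,0],"dr":[0,0,0]},
  {"hand":1,"offset":[0,0,0],"dr":[0,0,0]},
  {"hand":1,"offset":[0,0,0],"dr":[0,0,0]},
  {"hand":1,"offset":[0,0,0],"dr":[0,0,0]},
  {"hand":1,"offset":[0,0,0],"dr":[0,0,0]},
  {"hand":1,"offset":[0,0,0],"dr":[0,0,0]},
  {"hand":1,"offset":[0,0,0],"dr":[0,0,0]},
  {"hand":1,"offset":[0,0,0],"dr":[0,0,0]},
  {"hand":1,"offset":[0,0,0],"dr":[0,0,0]},
])

```text
t: 22.3
tcp_pos: [0.557, 0.1561, 0.1664]
eef_rot: [0.296, 0.686, 0.609, 0.265]
contact_force: [-9.9, -3.3, 16.4]
opening: 0.0243
grip_force: 62.8
```

```bash
python3 -c "
from h import *
lev()"
```

```text
t 22.30 lever 0.811 rad radius 0.1694 y 0.1542 tilt 46.9  upforce 18.00 radial 5.68 lat -4.48 grip 62.8 op 0.0243 tq [-0.6315  0.7446 -0.504 ]
```

>>> carry_out([
  {"hand":1,"offset":[0,0.023,-0.037],"dr":[0.0127,0,0]},
  {"hand":1,"offset":[0,0.023,-0.037],"dr":[0.0127,0,0]},
  {"hand":1,"offset":[0,0.023,-0.037],"dr":[0.0127,0,0]},
  {"hand":1,"offset":[0,0.023,-0.037],"dr":[0.0127,0,0]},
  {"hand":1,"offset":[0,0.023,-0.037],"dr":[0.0127,0,0]},
  {"hand":1,"offset":[0,0.023,-0.037],"dr":[0.0127,0,0]},
  {"hand":1,"offset":[0,0.023,-0.037],"dr":[0.0127,0,0]},
  {"hand":1,"offset":[0,0.023,-0.037],"dr":[0.0127,0,0]},
  {"hand":1,"offset":[0,0.023,-0.037],"dr":[0.0127,0,0]},
  {"hand":1,"offset":[0,0.023,-0.037],"dr":[0.0127,0,0]},
])

```text
t: 23.3
tcp_pos: [0.5515, 0.1567, 0.1973]
eef_rot: [0.225, 0.712, 0.633, 0.202]
contact_force: [2.3, -1.5, 3.0]
opening: 0.0242
grip_force: 61.1
```

```bash
python3 -c "
from h import *
lev()"
```

```text
t 23.30 lever 0.619 rad radius 0.1693 y 0.1541 tilt 35.3  upforce 2.95 radial -2.50 lat -1.20 grip 61.1 op 0.0242 tq [-0.1827  0.2037 -0.05  ]
```

>>> carry_out([
  {"hand":1,"offset":[0,0.023,-0.037],"dr":[0.0127,0,0]},
  {"hand":1,"offset":[0,0.023,-0.037],"dr":[0.0127,0,0]},
  {"hand":1,"offset":[0,0.023,-0.037],"dr":[0.0127,0,0]},
  {"hand":1,"offset":[0,0.023,-0.037],"dr":[0.0127,0,0]},
  {"hand":1,"offset":[0,0.023,-0.037],"dr":[0.0127,0,0]},
  {"hand":1,"offset":[0,0.023,-0.037],"dr":[0.0127,0,0]},
  {"hand":1,"offset":[0,0.023,-0.037],"dr":[0.0127,0,0]},
  {"hand":1,"offset":[0,0.023,-0.037],"dr":[0.0127,0,0]},
  {"hand":1,"offset":[0,0.023,-0.037],"dr":[0.0127,0,0]},
  {"hand":1,"offset":[0,0.023,-0.037],"dr":[0.0127,0,0]},
  {"hand":1,"offset":[0,0.023,-0.037],"dr":[0.0127,0,0]},
  {"hand":1,"offset":[0,0.023,-0.037],"dr":[0.0127,0,0]},
  {"hand":1,"offset":[0,0,0],"dr":[0,0,0]},
])

```text
t: 24.6
tcp_pos: [0.5531, 0.1566, 0.2361]
eef_rot: [0.138, 0.734, 0.653, 0.125]
contact_force: [-0.2, -0.8, 3.1]
opening: 0.024
grip_force: 61.4
```

```bash
python3 -c "
from h import *
lev()"
```

```text
t 24.60 lever 0.381 rad radius 0.1694 y 0.1542 tilt 21.5  upforce 2.99 radial 0.72 lat -0.80 grip 61.4 op 0.0240 tq [-0.0006  0.3662 -0.0266]
```

>>> carry_out([
  {"hand":1,"offset":[0,0.023,-0.037],"dr":[0.0127,0,0]},
  {"hand":1,"offset":[0,0.023,-0.037],"dr":[0.0127,0,0]},
  {"hand":1,"offset":[0,0.023,-0.037],"dr":[0.0127,0,0]},
  {"hand":1,"offset":[0,0.023,-0.037],"dr":[0.0127,0,0]},
  {"hand":1,"offset":[0,0.023,-0.037],"dr":[0.0127,0,0]},
  {"hand":1,"offset":[0,0.023,-0.037],"dr":[0.0127,0,0]},
  {"hand":1,"offset":[0,0.023,-0.037],"dr":[0.0127,0,0]},
  {"hand":1,"offset":[0,0.023,-0.037],"dr":[0.0127,0,0]},
  {"hand":1,"offset":[0,0.023,-0.037],"dr":[0.0127,0,0]},
  {"hand":1,"offset":[0,0.023,-0.037],"dr":[0.0127,0,0]},
  {"hand":1,"offset":[0,0.023,-0.037],"dr":[0.0127,0,0]},
  {"hand":1,"offset":[0,0.023,-0.037],"dr":[0.0127,0,0]},
  {"hand":1,"offset":[0,0,0],"dr":[0,0,0]},
])

```text
t: 25.9
tcp_pos: [0.5634, 0.1552, 0.2732]
eef_rot: [0.049, 0.745, 0.663, 0.046]
contact_force: [-2.8, -0.3, 6.1]
opening: 0.0244
grip_force: 61.7
```

```bash
python3 -c "
from h import *
lev()"
```

```text
t 25.90 lever 0.145 rad radius 0.1695 y 0.1541 tilt 7.8  upforce 4.28 radial 5.15 lat -0.59 grip 61.7 op 0.0244 tq [-0.0533  0.4375 -0.0514]
```

>>> carry_out([
  {"hand":1,"offset":[0,0.023,-0.037],"dr":[0.0127,0,0]},
  {"hand":1,"offset":[0,0.023,-0.037],"dr":[0.0127,0,0]},
  {"hand":1,"offset":[0,0.023,-0.037],"dr":[0.0127,0,0]},
  {"hand":1,"offset":[0,0.023,-0.037],"dr":[0.0127,0,0]},
  {"hand":1,"offset":[0,0.023,-0.037],"dr":[0.0127,0,0]},
  {"hand":1,"offset":[0,0.023,-0.037],"dr":[0.0127,0,0]},
  {"hand":1,"offset":[0,0,0],"dr":[0,0,0]},
])

```text
t: 26.6
tcp_pos: [0.5719, 0.1542, 0.2908]
eef_rot: [0.005, 0.747, 0.665, 0.006]
contact_force: [-3.6, 0.2, 6.5]
opening: 0.0243
grip_force: 61.9
```

```bash
python3 -c "
from h import *
lev()"
```

```text
t 26.60 lever 0.025 rad radius 0.1696 y 0.1541 tilt 0.9  upforce 3.56 radial 6.57 lat -0.24 grip 61.9 op 0.0243 tq [-0.0048  0.5205 -0.1375]
```

>>> carry_out([
  {"hand":1,"offset":[0,0.023,-0.037],"dr":[0.0127,0,0]},
  {"hand":1,"offset":[0,0,0],"dr":[0,0,0]},
])

```text
t: 26.8
tcp_pos: [0.5734, 0.154, 0.2935]
eef_rot: [-0.003, 0.747, 0.665, -0.0]
contact_force: [-3.7, 0.1, 6.8]
opening: 0.0238
grip_force: 61.9
```

```bash
python3 -c "
from h import *
lev()"
```

```text
t 26.80 lever 0.006 rad radius 0.1696 y 0.1540 tilt 0.3  upforce 3.55 radial 6.84 lat -0.35 grip 61.9 op 0.0238 tq [-0.0138  0.5192 -0.0767]
```

>>> carry_out([
  {"hand":1,"offset":[0,0.012,-0.019],"dr":[0.0064,0,0]},
  {"hand":1,"offset":[0,0,0],"dr":[0,0,0]},
])

```text
t: 27.0
tcp_pos: [0.5739, 0.1539, 0.2944]
eef_rot: [-0.007, 0.747, 0.665, -0.004]
contact_force: [-3.8, -0.5, 6.4]
opening: 0.0241
grip_force: 61.7
```

```bash
python3 -c "
from h import *
lev()"
```

```text
t 27.00 lever -0.000 rad radius 0.1696 y 0.1540 tilt 0.9  upforce 3.21 radial 6.68 lat -0.96 grip 61.7 op 0.0241 tq [ 0.0204  0.5886 -0.1369]
```

>>> carry_out([
  {"hand":1,"offset":[0,0.012,-0.019],"dr":[0.0064,0,0]},
  {"hand":1,"offset":[0,0,0],"dr":[0,0,0]},
])

```text
t: 27.2
tcp_pos: [0.5739, 0.1539, 0.2945]
eef_rot: [-0.012, 0.747, 0.665, -0.009]
contact_force: [-7.3, 1.7, 2.3]
opening: 0.0245
grip_force: 61.3
```

```bash
python3 -c "
from h import *
lev()"
```

```text
t 27.20 lever -0.001 rad radius 0.1695 y 0.1540 tilt 1.7  upforce -2.30 radial 7.50 lat 0.81 grip 61.3 op 0.0245 tq [ 0.1143  0.6904 -0.1661]
```

The lever is back on its top stop; the force has changed sign. I'll release and leave.

>>> carry_out([
  {"hand":0.3,"offset":[0,0,0],"dr":[0,0,0]},
  {"hand":0,"offset":[0,0,0],"dr":[0,0,0]},
  {"hand":-0.5,"offset":[0,0,0],"dr":[0,0,0]},
  {"hand":-1,"offset":[0,0,0],"dr":[0,0,0]},
  {"hand":-1,"offset":[0,0,0],"dr":[0,0,0]},
  {"hand":-1,"offset":[0,0,0],"dr":[0,0,0]},
  {"hand":-1,"offset":[0,0,0],"dr":[0,0,0]},
  {"hand":-1,"offset":[0,0,-0.2],"dr":[0,0,0]},
  {"hand":-1,"offset":[0,0,-0.3],"dr":[0,0,0]},
  {"hand":-1,"offset":[0,0,-0.3],"dr":[0,0,0]},
  {"hand":-1,"offset":[0,0,-0.3],"dr":[0,0,0]},
  {"hand":-1,"offset":[0,-0.5,0],"dr":[0,0,0]},
  {"hand":-1,"offset":[0,-0.5,0],"dr":[0,0,0]},
  {"hand":-1,"offset":[0,-0.5,0],"dr":[0,0,0]},
  {"hand":-1,"offset":[0,0,0],"dr":[0,0,0]},
  {"hand":-1,"offset":[0,0,0],"dr":[0,0,0]},
])

```text
t: 28.8
tcp_pos: [0.4652, 0.1663, 0.3815]
eef_rot: [-0.009, 0.747, 0.665, -0.006]
contact_force: [0.4, -0.4, -0.0]
opening: 0.0854
grip_force: 0.0
```

Run:
```python
from h import *
show()
a=[cv2.imread("pics/scene2.png"),cv2.imread("pics/scene3.png"),cams.snapshot("scene")[:,:,::-1].copy()]
g=[cv2.cvtColor(x,cv2.COLOR_BGR2GRAY).astype(int) for x in a]
for c in(290,292,294):
    for x in g:print(c,x[274:306,c].tolist())
# differences vs before pressing, bench region of press, lever, closed tin
t0=cv2.imread("pics/top2.png");b=cams.snapshot("top")
for n,p,q,box in(("scene",g[0],g[2],(180,190,380,370)),("top",cv2.cvtColor(t0,cv2.COLOR_RGB2GRAY).astype(int),cv2.cvtColor(b,cv2.COLOR_BGR2GRAY).astype(int),(165,60,360,210))):
    x0,y0,x1,y1=box;d=(abs(p-q)[y0:y1,x0:x1]>35).astype(np.uint8)
    n2,_,S,C=cv2.connectedComponentsWithStats(d)
    print(n,[(S[i,:5]+[x0,y0,0,0,0]).tolist() for i in range(1,n2) if S[i,4]>12])
```

```text
t 28.8 tcp [0.4652 0.1663 0.3815] F [ 0.4474 -0.4304 -0.0298] op 0.08537904240281151 q [0.3359 0.2337 0.3612 1.717  0.0125 2.0217]
[[ 0.1149  0.9931 -0.0217]
 [ 0.9934 -0.1148  0.0057]
 [ 0.0031 -0.0222 -0.9997]]
290 [78, 134, 149, 240, 249, 254, 255, 254, 253, 253, 253, 253, 253, 253, 251, 244, 239, 175, 123, 119, 98, 79, 125, 198, 219, 216, 215, 215, 189, 144, 123, 121]
290 [79, 93, 99, 148, 172, 197, 207, 209, 207, 207, 209, 208, 206, 172, 158, 159, 148, 131, 219, 172, 120, 117, 167, 207, 218, 216, 216, 215, 189, 143, 123, 120]
290 [81, 121, 133, 237, 250, 255, 255, 255, 255, 254, 254, 254, 254, 254, 254, 254, 252, 246, 242, 183, 124, 123, 159, 208, 224, 222, 221, 222, 195, 149, 127, 125]
292 [224, 249, 251, 254, 254, 255, 255, 255, 255, 255, 255, 253, 249, 243, 240, 235, 238, 198, 152, 102, 132, 219, 236, 228, 223, 223, 223, 196, 142, 121, 121, 121]
292 [66, 90, 145, 164, 170, 186, 193, 206, 212, 211, 213, 210, 208, 248, 244, 248, 244, 235, 244, 219, 194, 226, 236, 228, 222, 223, 222, 195, 142, 121, 121, 120]
292 [136, 182, 247, 252, 252, 254, 255, 255, 255, 255, 255, 254, 253, 251, 247, 243, 242, 243, 247, 216, 196, 230, 239, 232, 227, 226, 226, 200, 146, 125, 125, 126]
294 [108, 126, 199, 247, 251, 251, 251, 252, 252, 252, 251, 251, 250, 251, 240, 209, 155, 144, 233, 239, 232, 228, 227, 227, 227, 228, 200, 144, 121, 121, 113, 85]
294 [68, 66, 67, 116, 142, 163, 169, 168, 241, 249, 251, 252, 251, 251, 251, 251, 240, 222, 235, 238, 233, 228, 226, 227, 227, 227, 199, 143, 122, 121, 112, 86]
294 [133, 133, 137, 151, 214, 249, 252, 252, 252, 252, 252, 252, 252, 252, 252, 250, 239, 226, 238, 242, 236, 231, 230, 231, 231, 231, 206, 148, 125, 126, 118, 90]
scene [[180, 190, 88, 85, 2296], [217, 190, 45, 43, 987], [286, 287, 11, 12, 39]]
top [[273, 145, 8, 8, 26], [176, 157, 7, 5, 22], [181, 161, 12, 49, 411], [290, 173, 70, 35, 1161], [165, 180, 10, 30, 153], [335, 200, 11, 7, 21], [315, 205, 26, 5, 71]]
```

The lid edge stays 2 px lower after release. The tin body, lever and neighbours match the earlier frame; the only other differences are the arm and its shadow. I'll hand it in.

```bash
python3 -c "
from cell import ctrl
print(ctrl.finish_job())"
```

```text
the job is handed in; nothing more can be done
None
```

I handed the job in at about 29 s: the tin is standing in the V-stop with its lid pressed home, held firm for just over a second at an estimated 55–75 N, and the lever was eased back up to its stop in the grip. No verdict came back, and that the lid is home and the rest of the bench is undisturbed rests on comparing camera pixels.

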